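# Park the slab roller between the pegs

## Robot

A 7-joint arm with a two-finger parallel gripper is mounted at the origin on the work surface. World frame = base frame: x ahead of the robot, y to its left, z up, the work surface at z = 0. Lengths are in m, angles in rad, forces in N, time in s.
With the tool pointing down it reaches from about 0.425 to 0.95 m from the base axis. Payload 4.7 kg.
Tool frame: the origin (TCP) lies midway between the tips of the shut fingers; the grasp point (between the pads) lies 19 mm behind it (r.grip_point_offset is the distance from the TCP to the grasp point, in m); z points along the fingers, y is the line along which they close (so a half turn about z gives the same grasp; the last joint's range is limited). The gripper opens to 85 mm and grips with 20 to 120 N. Pads are 22 mm wide; open, the fingers measure 114 mm over their backs; the gripper's body (76 mm by 85 mm) begins 54 mm behind the grasp point. The pads swing forward as they close: fully open they stand 13 mm farther back than shut.
Start: joints at [-1.296, 0.469, -0.049, 1.532, 0.024, 1.141, -0.082], TCP at [0.202, 0.644, 0.195] pointing down, gripper open.
Joint ranges: [-2.59, 2.59], [-0.33, 1.99], [-1.39, 1.29], [0.1, 2.45], [-1.04, 4.18], [0.21, 1.99], [-2.66, 2.66]. Speed limits (rad/s): [2.57, 2.57, 3.14, 3.14, 3.14, 3.14, 3.14].

## Interface

Orientations are given as a rotation vector (axis times angle).
In Python, from bench import r gives the robot as it stands. The module is installed in compiled form; this text tells all that it offers.
- The arm moves only by the tool drive_tool, never from a script. Its argument "rows" is a list of rows, each an object of numbers: "dx", "dy", "dz": the shift along the tool's x, y, z as a fraction of full scale; "yaw": the turn about the tool's z as a fraction of full scale. A call has 1 to 8 rows; each row shifts and turns the commanded pose from where the row before left it, along the tool's axes as they then stand; what a row does not reach is not made up. Full scale, the value 1, is 0.025 m for a shift and 6 degrees for a turn. A row lasts 1/12 s, in which the tool goes at most 41.7 mm and 7.16 degrees, less where a joint would pass 70% of its speed; a pose out of reach is approached as far as the arm can. A call with a number of a shift or a turn outside -1 to 1 is refused whole. A call with a gripper value outside its range is refused whole. "gripper" is the opening, from -1 (shut) to 1 (fully open), so that 0 is half open, set as the call begins (left out, the last holds). The fingers move at their own pace and stop on an object; "force" is the grip in N (left out, the last holds). Time passes only in rows, so rows that do not move let the fingers close. It gives the time, the measured TCP pose, the force, the opening and the grip force at its end, in the units of the state.
- r.get_state(): the state, without advancing time (a new reading comes with each control period).
- r.read_camera(name): name is "scene" or "top" or "wrist"; returns (picture, depth): 480x640x3 uint8, red, green, blue; 480x640 float32, m along the optical axis (not along the pixel's ray), 0 where there is no reading.
- r.camera_params(name): a dict with "K" (3x3 intrinsics, pixels), "D" ([k1, k2, p1, p2, k3] as OpenCV has them; the pictures are not rectified), "view" (4x4, takes a point from world to camera coordinates); the wrist camera has in their place "hand_eye" (4x4, takes a point from camera to tool coordinates, whose origin is the TCP and whose axes are the flange's). Camera axes: x right, y down, z forward; pixel columns grow to the right and rows downward; lengths in m; the calibration is good to about 2 mm. A picture is of the moment at which its call begins: read the wrist's pose just before it. camera_params takes no time and is no camera call.
- r.hand_in(): hands the job in; it is judged then, once.
The state is a dict: "time": time; "joint_positions": joint angles; "joint_vel": joint speeds; "effort": joint torques, N m; "tcp_pos": TCP position; "eef_rot": TCP orientation; "contact_force": force on the tool from outside, world axes, zero at the start; "wrist_torque": the same for the moment, N m; "finger_gap": finger opening in m; "grasp_force": force on a finger pad.
Only numpy, scipy, OpenCV 4.12 (cv2) and the standard library are available. Lean on these libraries where they do the work, as an engineer would, in place of code of your own. Each camera call takes 0.05 s, during which the arm holds its last target. There are 200 camera calls.

## Task

Park the wooden slab roller so that the board is free for the next slab: with closed fingertips on top of the roller, push it so that it rolls along the two thickness strips and comes to rest between the two steel pegs, square and with its axis in line with them. Never shove it from behind, pinch it or lift it; leave the canister, bowl, steel rib and trimming tool where they are, and take the hand away at the end.

Things in the scene. Friction and masses are not known exactly. Their poses are not given: they have to be found in the camera images.
- slab_board: Fixed plywood board on the bench, 300 mm (x) by 460 mm (y), 18 mm thick; origin at the centre of its underside. Two fixed wooden thickness strips, 25 mm wide, 8 mm high, 440 mm long, lie on it along its y axis, centred at x = -90 and +90 mm; their tops are 26 mm above the bench.
- roller: Beech cylinder, 60 mm diameter, 220 mm long, 0.3 to 0.55 kg, loose across the strips. Origin on its axis at mid-length, 56 mm above the bench (top at 86 mm); x is its long axis, y and z turn as it rolls along the board's y. Pressed on top without slip, its centre travels half as far as the fingertip, so several short strokes are needed. Let go, rolling resistance stops it within a few mm.
- park_pegs: Two fixed steel pegs on the board, 36 mm high, 16 mm thick on 26 mm feet, at x = -135 and +135 mm of this body, beyond the roller's ends. Origin midway between them, 18 mm above the bench; x is the line through both, y runs along the strips. They stand 100 to 180 mm from the roller's start, to either side.
- canister: White plastic screw-top canister, 94 mm across the lid, 144 mm high, standing on the bench to one side of the board; origin at the centre of its underside. Not to be moved.
- test_bowl: White porcelain test bowl, 110 mm across, 50 mm high, on the bench to one side of the board; origin at the centre of its underside. Not to be moved.
- rib: Flat stainless steel rib with round ends, 155 mm by 55 mm, 4 mm thick, lying on the bench to one side of the board; origin at the centre of its underside. Not to be moved.
- trim_tool: Bamboo trimming tool, 180 mm long, 12 mm thick, lying on the bench to one side of the board; origin near its middle on the underside. Not to be moved.
Mind the look-alikes: they are no part of the job. There is more than one size of the roller; the one meant has the size given above.

How it is judged:
By the outcome, as a careful person would: the job done as asked, in the order asked, and still so for the second after the job is handed in, with the robot touching nothing.
It also fails if it takes over 64 s, if anything falls off the work surface, if the arm or the gripper's body presses on something with over 40 N, if the wrist force passes 120 N, or if a joint passes its speed limit or range.

## Working session

There is one attempt and no reset: what is moved stays moved. The work goes in short steps, Python scripts to look and compute and a tool call to move; the robot and the scene stay as the last step left them, time stands still between calls to the robot, and variables do not carry over. Pictures are saved under pics/ and viewed, at most 10 in all, crops included, and the job is handed in when it is done.

Besides the shell and the picture viewer there is one more tool, called after "Call:" as name(argument=value, ...), one argument or row to a line, values as JSON. drive_tool: Moves the arm, as the interface text tells. Shift numbers are shares of 0.025 m and turn numbers shares of 6 degrees, none past 1 either way. Its arguments: {"type":"object","properties":{"rows":{"type":"array","items":{"type":"object","properties":{"dx":{"type":"number"},"dy":{"type":"number"},"dz":{"type":"number"},"yaw":{"type":"number"}}}},"gripper":{"type":"number"},"force":{"type":"number"}},"required":["rows"]}

```bash
mkdir -p pics; python3 - <<'E'
from bench import r
import cv2,numpy as np
s=r.get_state();print(s['time'],s['tcp_pos'],s['eef_rot'],s['finger_gap'])
for n in('top','scene'):
    p,d=r.read_camera(n);np.savez(n+'0.npz',p=p,d=d)
    cv2.imwrite(f'pics/{n}0.png',p[:,:,::-1])
    c=r.camera_params(n);print(n,c['K'],c['D'],c['view'])
E
```

```text
0.0 [0.20174005 0.64345977 0.19367279] [-4.75318008e-01 -3.10522097e+00  3.04802575e-03] 0.08526227067878156
top [[436.00371266   0.         318.34328198]
 [  0.         436.00371266 242.35023904]
 [  0.           0.           1.        ]] [-0.00628427  0.          0.          0.          0.        ] [[-0.01285809 -0.99978372 -0.01634565  0.00213776]
 [-0.98292798  0.01563852 -0.18332492  0.40762191]
 [ 0.1835409   0.01370939 -0.98291647  0.96785544]
 [ 0.          0.          0.          1.        ]]
scene [[436.22162619   0.         326.7668986 ]
 [  0.         436.22162619 235.17645433]
 [  0.           0.           1.        ]] [-0.05597399  0.          0.          0.          0.        ] [[-0.30675644  0.95178665  0.00163228  0.12429811]
 [ 0.76094594  0.24627879 -0.60025664 -0.27781512]
 [-0.57171825 -0.18289051 -0.79980579  1.36578889]
 [ 0.          0.          0.          1.        ]]
```

View pics/top0.png

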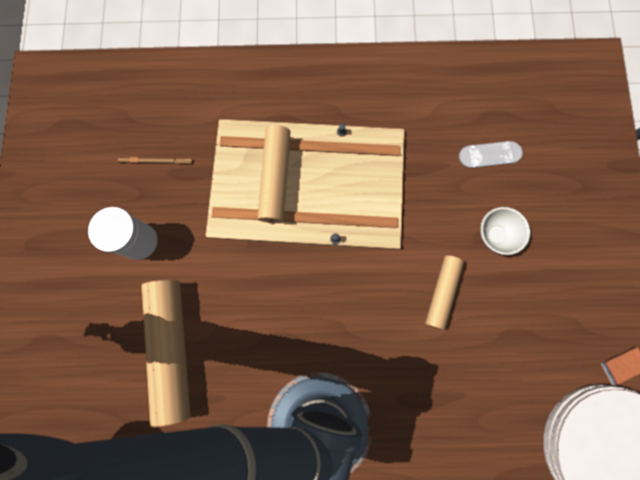

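View pics/scene0.png

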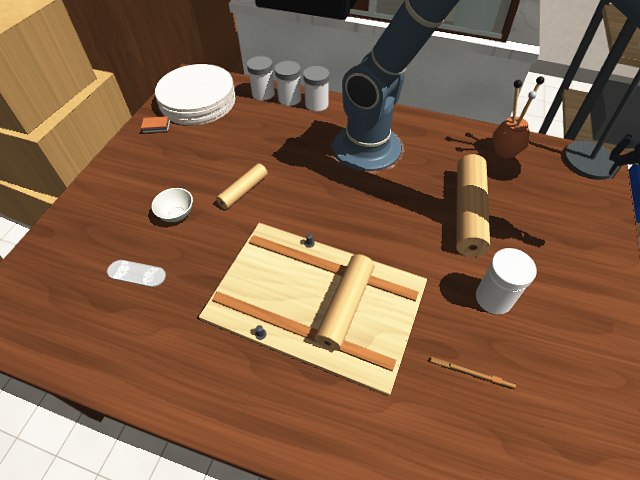

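Three roller candidates in the top picture: on the board (275,172), a larger one on the bench (166,350) and a smaller one (445,292). The one on the board lies across the strips, so it fits best. I'll check its size with depth. The pegs are at (342,131) and (335,239), to the right of it.

```bash
cat > h.py <<'E'
import cv2,numpy as np
from bench import r
def cast(uv,z,n='top'):
    c=r.camera_params(n);V=c['view'];R=V[:3,:3];o=-R.T@V[:3,3]
    q=cv2.undistortPoints(np.array(uv,float).reshape(-1,1,2),c['K'],np.array(c['D']))[:,0]
    d=np.c_[q,np.ones(len(q))]@R; return o+d*((z-o[2])/d[:,2])[:,None]
def cloud(d,n='top'):
    c=r.camera_params(n);V=c['view']
    v,u=np.mgrid[:480,:640];q=cv2.undistortPoints(np.stack([u,v],-1).reshape(-1,1,2).astype(float),c['K'],np.array(c['D']))[:,0]
    P=np.c_[q,np.ones(len(q))]*d.reshape(-1,1)
    return ((P-V[:3,3])@V[:3,:3]).reshape(480,640,3)
def pegs(p,boxes=((330,120,354,140),(323,229,348,248))):
    out=[]
    for x0,y0,x1,y1 in boxes:
        m=(p[y0:y1,x0:x1].max(2)<90);v,u=np.nonzero(m);out.append([u.mean()+x0,v.mean()+y0,m.sum(),u.min()+x0,u.max()+x0,v.min()+y0,v.max()+y0])
    return np.array(out)
def roller(d,box):
    # box in world x0,x1,y0,y1 ; axis from points near the crown
    C=cloud(d);x0,x1,y0,y1=box
    m=(d>0)&(C[...,2]>.06)&(C[...,2]<.1)&(C[...,0]>x0)&(C[...,0]<x1)&(C[...,1]>y0)&(C[...,1]<y1)
    P=C[m];(cx,cy),(w,h),a=cv2.minAreaRect(P[:,:2].astype(np.float32))
    # symmetric crown fit: z = f - (n.(p)-c)^2/2R : lsq  y=a+bx axis
    from scipy.optimize import least_squares
    def f(t):
        s=(P[:,1]-t[0]-t[1]*(P[:,0]-P[:,0].mean()))/np.hypot(1,t[1])
        return np.hypot(s,P[:,2]-t[2])-t[3]
    t=least_squares(f,[P[:,1].mean(),0,.056,.03],loss='soft_l1',f_scale=.001).x
    return dict(xmid=P[:,0].mean(),xr=(P[:,0].min(),P[:,0].max()),y=t[0],slope=t[1],zc=t[2],R=t[3],ztop=np.percentile(P[:,2],98),rect=(cx,cy,w,h,a),n=len(P))
E
python3 - <<'E'
from h import *
D=np.load('top0.npz');p,d=D['p'],D['d']
g=pegs(p);print(g)
print('pegs',cast(g[:,:2],.045))
print('board corners',cast([(220,120),(405,129),(402,248),(207,238)],.018))
print('strips ends',cast([(221,142),(400,150),(213,213),(397,222)],.026))
a=cast([(275,172)],.086)[0];print(a)
print(roller(d,(a[0]-.2,a[0]+.2,a[1]-.09,a[1]+.09)))
S=np.load('scene0.npz')['p'];print('scene',pegs(S,((301,230,318,252),(250,320,270,343))))
g2=pegs(S,((301,230,318,252),(250,320,270,343)));print(cast(g2[:,:2],.04,'scene'))
c=cv2.resize(p[100:260,190:420],None,fx=3,fy=3,interpolation=cv2.INTER_CUBIC);cv2.imwrite('pics/crop.png',c[:,:,::-1])
E
```

```text
[[342.32758621 130.68965517  58.         338.         347.
  124.         134.        ]
 [336.29545455 239.47727273  44.         332.         340.
  235.         244.        ]]
pegs [[ 0.67824402 -0.06496454  0.045     ]
 [ 0.41228736 -0.04502915  0.045     ]]
board corners [[ 0.72559721  0.23785467  0.018     ]
 [ 0.69213253 -0.22074164  0.018     ]
 [ 0.39472994 -0.19900719  0.018     ]
 [ 0.42596105  0.26005213  0.018     ]]
strips ends [[ 0.66360971  0.23166691  0.026     ]
 [ 0.6342533  -0.20434166  0.026     ]
 [ 0.48464476  0.2456085   0.026     ]
 [ 0.45545048 -0.18883262  0.026     ]]
[0.56230849 0.09174029 0.086     ]
{'xmid': np.float64(0.5625071499437743), 'xr': (np.float64(0.4549758294380033), np.float64(0.6788625170753538)), 'y': np.float64(0.09740769188670173), 'slope': np.float64(-0.0775321724302954), 'zc': np.float64(0.05666658518181944), 'R': np.float64(0.029552260639147374), 'ztop': np.float64(0.0883101173859204), 'rect': (0.5670723915100098, 0.09677533805370331, 0.059790581464767456, 0.22132302820682526, 85.64513397216797), 'n': 2385}
scene [[308.18309859 241.33802817  71.         301.         313.
  234.         246.        ]
 [258.72826087 333.06521739  92.         250.         267.
  321.         342.        ]]
[[ 0.43025643 -0.04102498  0.04      ]
 [ 0.69698795 -0.06180988  0.04      ]]
```

View pics/crop.png

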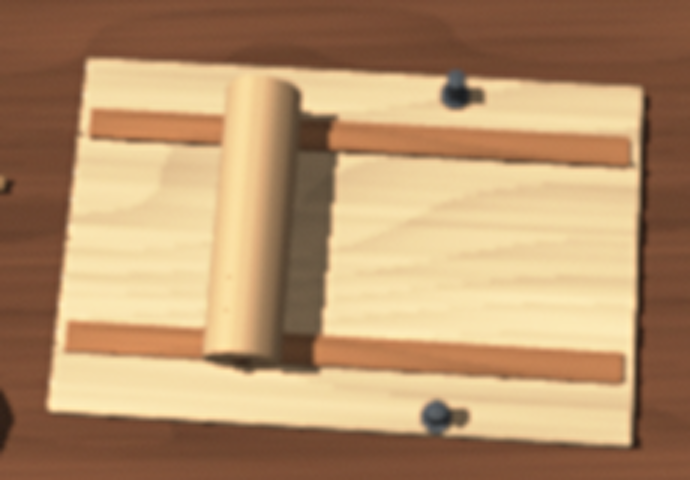

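The crop shows the board roller at crop pixels (250,215). It measures 60 × 221 mm with its axis 56.7 mm up, so it is the one meant. The peg line is at about y = −0.053, roughly 150 mm from the roller towards −y. The board is turned about 4° clockwise. I'll move over with the fingers shut and the tool y axis along the strips.

Call:
drive_tool(
  rows=[
    {"yaw":-1,"dz":-0.5},
    {"yaw":-1,"dz":-0.5},
    {"yaw":-0.2},
    {"dx":-0.8,"dy":-1},
    {"dx":-0.8,"dy":-1},
    {"dx":-0.8,"dy":-1},
    {"dx":-0.8,"dy":-1},
    {"dx":-0.8,"dy":-1},
  ],
  gripper=-1,
  force=60,
)

```text
schema error: expected keys dx, dy, dz, yaw
```

Call:
drive_tool(
  rows=[
    {"dx":-0.8,"dy":-1},
    {"dx":-0.8,"dy":-1},
    {"dx":-0.8,"dy":-1},
    {"dx":-0.8,"dy":-1},
    {"dx":-0.8,"dy":-1},
    {"dx":-0.8,"dy":-1},
    {"dx":-0.8,"dy":-1},
    {"dx":0},
  ],
)

```text
schema error: expected keys dx, dy, dz, yaw
```

All four keys are needed in every row.

Call:
drive_tool(
  rows=[
    {"dx":0,"dy":0,"dz":-0.5,"yaw":-1},
    {"dx":0,"dy":0,"dz":-0.5,"yaw":-1},
    {"dx":0,"dy":0,"dz":0,"yaw":-0.2},
    {"dx":-0.8,"dy":-1,"dz":0,"yaw":0},
    {"dx":-0.8,"dy":-1,"dz":0,"yaw":0},
    {"dx":-0.8,"dy":-1,"dz":0,"yaw":0},
    {"dx":-0.8,"dy":-1,"dz":0,"yaw":0},
    {"dx":-0.8,"dy":-1,"dz":0,"yaw":0},
  ],
  gripper=-1,
  force=60,
)

```text
time: 0.77
tcp_pos: [0.293, 0.5103, 0.2187]
eef_rot: [-0.118, -3.139, 0.002]
contact_force: [0.4, 0.5, 0.7]
finger_gap: -0.0001
grasp_force: 0.0
```

Call:
drive_tool(
  rows=[
    {"dx":-0.8,"dy":-1,"dz":0,"yaw":0},
    {"dx":-0.8,"dy":-1,"dz":0,"yaw":0},
    {"dx":-0.8,"dy":-1,"dz":0,"yaw":0},
    {"dx":-0.8,"dy":-1,"dz":0,"yaw":0},
    {"dx":-0.8,"dy":-1,"dz":0,"yaw":0},
    {"dx":-0.8,"dy":-1,"dz":0,"yaw":0},
    {"dx":-0.8,"dy":-1,"dz":0,"yaw":0},
    {"dx":0,"dy":0,"dz":0,"yaw":0},
  ],
)

```text
time: 1.43
tcp_pos: [0.4235, 0.32, 0.2191]
eef_rot: [0.136, 3.137, -0.006]
contact_force: [0.7, -1.2, -0.3]
finger_gap: -0.0004
grasp_force: 0.0
```

Call:
drive_tool(
  rows=[
    {"dx":-0.8,"dy":-1,"dz":0.4,"yaw":0},
    {"dx":-0.8,"dy":-1,"dz":0.4,"yaw":0},
    {"dx":-0.8,"dy":-1,"dz":0.4,"yaw":0},
    {"dx":-0.8,"dy":-1,"dz":0.4,"yaw":0},
    {"dx":-0.8,"dy":-1,"dz":0.4,"yaw":0},
    {"dx":-0.8,"dy":-1,"dz":0.4,"yaw":0},
    {"dx":-0.7,"dy":-0.8,"dz":0.4,"yaw":0},
    {"dx":-0.7,"dy":-0.8,"dz":0.4,"yaw":0},
  ],
)

```text
time: 2.1
tcp_pos: [0.5601, 0.1249, 0.1385]
eef_rot: [-0.12, -3.138, 0.001]
contact_force: [0.2, 0.2, 0.7]
finger_gap: -0.0001
grasp_force: 0.0
```

Call:
drive_tool(
  rows=[
    {"dx":0,"dy":0,"dz":0,"yaw":0},
    {"dx":0,"dy":0,"dz":0,"yaw":0},
    {"dx":0,"dy":0,"dz":0,"yaw":0},
  ],
)

```text
time: 2.35
tcp_pos: [0.5593, 0.1272, 0.1392]
eef_rot: [-0.116, -3.138, -0.001]
contact_force: [-0.5, 0.9, 0.8]
finger_gap: 0.0003
grasp_force: 0.0
```

```bash
python3 - <<'E'
from h import *
from scipy.spatial.transform import Rotation as Ro
s=r.get_state();print(s['tcp_pos'],s['contact_force'],'\n',Ro.from_rotvec(s['eef_rot']).as_matrix())
E
```

```text
[0.55926076 0.12716802 0.13917561] [-0.48714486  0.94535199  0.78159945] 
 [[-9.97263162e-01  7.39245650e-02 -1.15981089e-03]
 [ 7.39241606e-02  9.97263791e-01  3.87739724e-04]
 [ 1.18530089e-03  3.00940497e-04 -9.99999252e-01]]
```

Call:
drive_tool(
  rows=[
    {"dx":-0.17,"dy":-0.4,"dz":0.5,"yaw":0},
    {"dx":-0.17,"dy":-0.4,"dz":0.5,"yaw":0},
    {"dx":0,"dy":0,"dz":0.4,"yaw":0},
    {"dx":0,"dy":0,"dz":0.4,"yaw":0},
    {"dx":0,"dy":0,"dz":0.1,"yaw":0},
    {"dx":0,"dy":0,"dz":0,"yaw":0},
    {"dx":0,"dy":0,"dz":0,"yaw":0},
  ],
)

```text
time: 2.93
tcp_pos: [0.5669, 0.1064, 0.092]
eef_rot: [-0.114, -3.139, -0.0]
contact_force: [0.5, -0.1, 1.0]
finger_gap: -0.0001
grasp_force: 0.0
```

Call:
drive_tool(
  rows=[
    {"dx":0,"dy":0,"dz":0.08,"yaw":0},
    {"dx":0,"dy":0,"dz":0.08,"yaw":0},
    {"dx":0,"dy":0,"dz":0,"yaw":0},
  ],
)

```text
time: 3.18
tcp_pos: [0.5669, 0.1061, 0.0882]
eef_rot: [0.115, 3.139, 0.0]
contact_force: [0.3, 0.9, 0.3]
finger_gap: -0.0002
grasp_force: 0.0
```

Call:
drive_tool(
  rows=[
    {"dx":0,"dy":0,"dz":0.06,"yaw":0},
    {"dx":0,"dy":0,"dz":0,"yaw":0},
  ],
)

```text
time: 3.35
tcp_pos: [0.5668, 0.106, 0.0866]
eef_rot: [-0.115, -3.139, -0.0]
contact_force: [0.3, 0.9, -0.3]
finger_gap: 0.0001
grasp_force: 0.0
```

Call:
drive_tool(
  rows=[
    {"dx":0,"dy":0,"dz":0.04,"yaw":0},
    {"dx":0,"dy":0,"dz":0,"yaw":0},
  ],
)

```text
time: 3.52
tcp_pos: [0.5668, 0.1059, 0.0856]
eef_rot: [-0.115, -3.139, -0.0]
contact_force: [-0.1, -0.6, 0.2]
finger_gap: 0.0001
grasp_force: 0.0
```

Call:
drive_tool(
  rows=[
    {"dx":0,"dy":0,"dz":0.03,"yaw":0},
    {"dx":0,"dy":0,"dz":0,"yaw":0},
  ],
)

```text
time: 3.68
tcp_pos: [0.5669, 0.1059, 0.0848]
eef_rot: [-0.115, -3.139, 0.0]
contact_force: [0.2, 0.7, -0.1]
finger_gap: -0.0002
grasp_force: 0.0
```

Call:
drive_tool(
  rows=[
    {"dx":0,"dy":0,"dz":0.03,"yaw":0},
    {"dx":0,"dy":0,"dz":0,"yaw":0},
  ],
)

```text
time: 3.85
tcp_pos: [0.5668, 0.1059, 0.0841]
eef_rot: [-0.115, -3.139, -0.0]
contact_force: [-0.2, 0.2, 0.6]
finger_gap: 0.0
grasp_force: 0.0
```

Call:
drive_tool(
  rows=[
    {"dx":0,"dy":0,"dz":0.02,"yaw":0},
    {"dx":0,"dy":0,"dz":0,"yaw":0},
  ],
)

```text
time: 4.02
tcp_pos: [0.5668, 0.1059, 0.0836]
eef_rot: [-0.115, -3.139, -0.0]
contact_force: [-0.1, 0.9, -0.0]
finger_gap: 0.0
grasp_force: 0.0
```

```bash
python3 - <<'E'
from h import *
p,d=r.read_camera('scene');c=cv2.resize(p[200:380,260:430],None,fx=3.3,fy=3.3,interpolation=cv2.INTER_CUBIC);cv2.imwrite('pics/s1.png',c[:,:,::-1])
p,d=r.read_camera('top');np.savez('top1.npz',p=p,d=d)
print(roller(d,(.64,.7,0,.19)),roller(d,(.44,.50,0,.19)))
D=np.load('top0.npz')['d'];print(roller(D,(.64,.7,0,.19)),roller(D,(.44,.50,0,.19)))
E
```

```text
{'xmid': np.float64(0.6594498681275124), 'xr': (np.float64(0.6400140148203493), np.float64(0.6778671178885745)), 'y': np.float64(0.0891404556983406), 'slope': np.float64(-0.06820987875675093), 'zc': np.float64(0.05696562585957378), 'R': np.float64(0.028731708399364397), 'ztop': np.float64(0.08781612106044125), 'rect': (0.658893883228302, 0.07722202688455582, 0.035297099500894547, 0.03777383267879486, 89.68199157714844), 'n': 209} {'xmid': np.float64(0.4781654527616819), 'xr': (np.float64(0.45548946203404284), np.float64(0.4999528672417178)), 'y': np.float64(0.14193265432666585), 'slope': np.float64(-0.0905298159789535), 'zc': np.float64(0.0406989287984352), 'R': np.float64(0.07039176195650937), 'ztop': np.float64(0.08131234983514292), 'rect': (0.4777156710624695, 0.07868025451898575, 0.009957131929695606, 0.04485178366303444, 87.86874389648438), 'n': 97}
{'xmid': np.float64(0.6584926729101703), 'xr': (np.float64(0.6400540429758751), np.float64(0.6788625170753538)), 'y': np.float64(0.08991847456754612), 'slope': np.float64(-0.07847414993882842), 'zc': np.float64(0.055716991744521396), 'R': np.float64(0.03021966009857316), 'ztop': np.float64(0.08842160195811664), 'rect': (0.6582756638526917, 0.0901721939444542, 0.0592414066195488, 0.03828806057572365, 85.94786834716797), 'n': 370} {'xmid': np.float64(0.47671489469247347), 'xr': (np.float64(0.4549758294380033), np.float64(0.49995212217018137)), 'y': np.float64(0.10384562400987843), 'slope': np.float64(-0.06643645573016325), 'zc': np.float64(0.05707525637730947), 'R': np.float64(0.02907761397532461), 'ztop': np.float64(0.08846729658775723), 'rect': (0.4782571792602539, 0.10347627848386765, 0.05941993370652199, 0.045148976147174835, 88.31816101074219), 'n': 531}
```

View pics/s1.png

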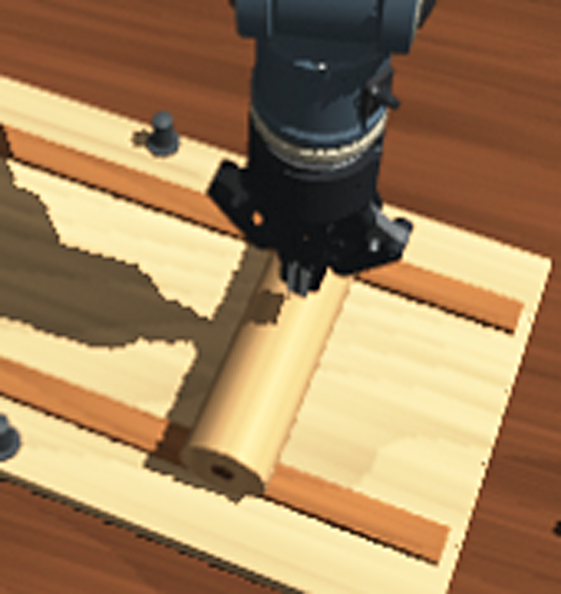

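The picture shows the shut tips at (300,288), just over the roller's crown and slightly to its +y side. I'll keep lowering gently.

Call:
drive_tool(
  rows=[
    {"dx":0,"dy":-0.12,"dz":0,"yaw":0},
    {"dx":0,"dy":0,"dz":0,"yaw":0},
  ],
)

```text
time: 4.28
tcp_pos: [0.5667, 0.1022, 0.0837]
eef_rot: [-0.116, -3.139, 0.001]
contact_force: [-0.1, -0.9, 0.4]
finger_gap: 0.0
grasp_force: 0.0
```

Call:
drive_tool(
  rows=[
    {"dx":0,"dy":0,"dz":0.02,"yaw":0},
    {"dx":0,"dy":0,"dz":0,"yaw":0},
  ],
)

```text
time: 4.45
tcp_pos: [0.5667, 0.1028, 0.0831]
eef_rot: [-0.116, -3.139, -0.0]
contact_force: [-0.5, -0.3, -0.3]
finger_gap: -0.0003
grasp_force: 0.0
```

Call:
drive_tool(
  rows=[
    {"dx":0,"dy":0,"dz":0.03,"yaw":0},
    {"dx":0,"dy":0,"dz":0,"yaw":0},
  ],
)

```text
time: 4.62
tcp_pos: [0.5666, 0.103, 0.0823]
eef_rot: [-0.115, -3.139, -0.0]
contact_force: [0.8, -0.6, 0.1]
finger_gap: 0.0001
grasp_force: 0.0
```

Call:
drive_tool(
  rows=[
    {"dx":0,"dy":0,"dz":0.02,"yaw":0},
    {"dx":0,"dy":0,"dz":0,"yaw":0},
  ],
)

```text
time: 4.78
tcp_pos: [0.5666, 0.103, 0.0818]
eef_rot: [-0.115, -3.139, -0.0]
contact_force: [0.4, -0.2, -0.2]
finger_gap: -0.0003
grasp_force: 0.0
```

Call:
drive_tool(
  rows=[
    {"dx":0,"dy":0,"dz":0.03,"yaw":0},
    {"dx":0,"dy":0,"dz":0,"yaw":0},
  ],
)

```text
time: 4.95
tcp_pos: [0.5666, 0.103, 0.0811]
eef_rot: [-0.115, -3.139, -0.0]
contact_force: [-0.2, 0.4, -0.2]
finger_gap: 0.0
grasp_force: 0.0
```

```bash
python3 - <<'E'
from h import *
print(r.get_state()['contact_force'])
p,d=r.read_camera('scene');c1=cv2.resize(p[240:330,300:400],None,fx=4,fy=4,interpolation=cv2.INTER_CUBIC)
p,d=r.read_camera('wrist');print(r.camera_params('wrist')['hand_eye'])
c2=cv2.resize(p,(480,360));o=np.zeros((360,880,3),np.uint8);o[:,:400]=c1;o[:,400:]=c2;o=cv2.resize(o,(800,327));cv2.imwrite('pics/s2.png',o[:,:,::-1])
E
```

```text
[-0.22928238  0.41355579 -0.15083217]
[[-2.67483686e-04 -9.57038075e-01 -2.89962155e-01  7.46853208e-02]
 [ 9.99999603e-01 -5.02371714e-04  7.35631441e-04 -1.15823145e-04]
 [-8.49696083e-04 -2.89961843e-01  9.57037830e-01 -1.79461666e-01]
 [ 0.00000000e+00  0.00000000e+00  0.00000000e+00  1.00000000e+00]]
```

View pics/s2.png

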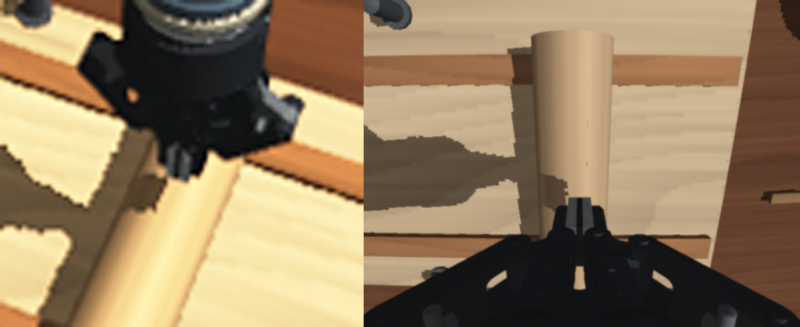

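The wrist view shows the tips at (580,205), over the roller, which is centred at about (574,200). The shadow gap shows they are not touching yet.

Call:
drive_tool(
  rows=[
    {"dx":0,"dy":0,"dz":0.04,"yaw":0},
    {"dx":0,"dy":0,"dz":0,"yaw":0},
  ],
)

```text
time: 5.22
tcp_pos: [0.5666, 0.1029, 0.08]
eef_rot: [-0.115, -3.139, -0.0]
contact_force: [-0.7, -0.6, -0.1]
finger_gap: 0.0001
grasp_force: 0.0
```

Call:
drive_tool(
  rows=[
    {"dx":0,"dy":0,"dz":0.03,"yaw":0},
    {"dx":0,"dy":0,"dz":0,"yaw":0},
  ],
)

```text
time: 5.38
tcp_pos: [0.5666, 0.1029, 0.0793]
eef_rot: [-0.115, -3.139, -0.0]
contact_force: [0.3, 0.4, 0.6]
finger_gap: 0.0001
grasp_force: 0.0
```

Call:
drive_tool(
  rows=[
    {"dx":0,"dy":0,"dz":0.03,"yaw":0},
    {"dx":0,"dy":0,"dz":0,"yaw":0},
  ],
)

```text
time: 5.55
tcp_pos: [0.5666, 0.1029, 0.0785]
eef_rot: [-0.115, -3.139, 0.0]
contact_force: [0.3, -0.2, -0.7]
finger_gap: -0.0004
grasp_force: 0.0
```

```bash
python3 - <<'E'
from h import *
from scipy.spatial.transform import Rotation as Ro
s=r.get_state();p,d=r.read_camera('wrist');c=r.camera_params('wrist');H=c['hand_eye']
v,u=np.mgrid[:480,:640];q=cv2.undistortPoints(np.stack([u,v],-1).reshape(-1,1,2).astype(float),c['K'],np.array(c['D']))[:,0]
P=(np.c_[q,np.ones(len(q))]*d.reshape(-1,1))@H[:3,:3].T+H[:3,3]
W=(P@Ro.from_rotvec(s['eef_rot']).as_matrix().T+s['tcp_pos']).reshape(480,640,3)
P=P.reshape(480,640,3)
for row in range(240,330,6):print(row,*(np.round(1e3*P[row,k]).astype(int) for k in(285,305,317,330)),np.round(1e3*W[row,317]).astype(int))
g=p[...].max(2)
E
```

```text
240 [ 22 -15  -7] [22 -5 -8] [22  0 -8] [21  7 -5] [544 105  86]
246 [ 19 -15  -6] [19 -5 -8] [19  0 -7] [19  7 -6] [548 105  86]
252 [ 16 -15  -6] [16 -5 -8] [16  0 -6] [15  7 -5] [551 104  84]
258 [ 13 -15  -6] [13 -5 -8] [13  0 -8] [13  7 -6] [554 104  86]
264 [  9 -15  -6] [10 -5 -9] [10  0 -8] [ 9  7 -4] [556 104  87]
270 [  6 -15  -6] [ 7 -5 -9] [ 6  0 -7] [ 6  7 -5] [560 104  85]
276 [  3 -16  -5] [ 4 -6 -7] [ 3  0 -7] [ 2  7 -4] [563 103  85]
282 [  75    0 -179] [ 1 -6 -8] [ 0  0 -7] [-1  7 -5] [566 103  86]
288 [ -3 -16  -7] [-2 -6 -8] [-3  0 -8] [-4  7 -5] [569 103  86]
294 [ -7 -16  -6] [ 12  -4 -46] [ 12   0 -46] [ 12   5 -46] [555 104 124]
300 [-10 -16  -6] [ 12  -4 -51] [ 11   0 -50] [ 12   5 -51] [555 104 128]
306 [  8 -12 -48] [ 12  -4 -56] [ 12   0 -55] [ 11   5 -55] [555 104 134]
312 [  8 -12 -53] [ 11  -4 -59] [ 12   0 -60] [ 12   5 -61] [555 104 139]
318 [  8 -11 -57] [ 12  -4 -66] [ 12   0 -65] [ 12   5 -64] [555 104 143]
324 [  7 -11 -60] [ 12  -4 -68] [ 12   0 -68] [ 12   4 -69] [555 104 147]
```

```bash
python3 - <<'E'
from h import *
s=r.get_state();t=np.array(s['tcp_pos'])
p,d=r.read_camera('scene');c=r.camera_params('scene');V=c['view'];C=cloud(d,'scene')
for dz in(0,.01,.02,.03,.04,.06):
    q,_=cv2.projectPoints((t+[0,0,dz])[None],cv2.Rodrigues(V[:3,:3])[0],V[:3,3],c['K'],np.array(c['D']));u,v=q[0,0];print(dz,u,v,np.round(1e3*C[int(round(v)),int(round(u))]),p[int(round(v)),int(round(u))])
for v in range(262,302,3):print(v,*(tuple(np.round(1e3*C[v,u]).astype(int)) for u in(345,349,353)))
E
```

```text
0 348.78434480659445 294.85823906261675 [571. 104.  85.] [252 232 162]
0.01 348.97843010504386 292.6171109722909 [566. 103.  86.] [250 228 155]
0.02 349.17576441801884 290.33749717970704 [579. 105. 121.] [199 155 108]
0.03 349.37642813764904 288.01841973547386 [579. 105. 130.] [63 67 67]
0.04 349.5805042613801 285.6588680401016 [578. 106. 137.] [73 77 76]
0.06 349.99923936064545 280.81412815040886 [579. 105. 158.] [28 29 30]
262 (np.int64(605), np.int64(99), np.int64(263)) (np.int64(605), np.int64(106), np.int64(266)) (np.int64(603), np.int64(113), np.int64(268))
265 (np.int64(605), np.int64(99), np.int64(253)) (np.int64(604), np.int64(106), np.int64(256)) (np.int64(603), np.int64(113), np.int64(257))
268 (np.int64(585), np.int64(95), np.int64(212)) (np.int64(604), np.int64(107), np.int64(246)) (np.int64(603), np.int64(114), np.int64(248))
271 (np.int64(584), np.int64(95), np.int64(199)) (np.int64(577), np.int64(101), np.int64(192)) (np.int64(587), np.int64(111), np.int64(212))
274 (np.int64(584), np.int64(95), np.int64(188)) (np.int64(566), np.int64(99), np.int64(163)) (np.int64(586
[... 590 characters left out ...]
(135))
289 (np.int64(577), np.int64(96), np.int64(117)) (np.int64(578), np.int64(105), np.int64(124)) (np.int64(575), np.int64(113), np.int64(123))
292 (np.int64(566), np.int64(94), np.int64(85)) (np.int64(563), np.int64(102), np.int64(84)) (np.int64(560), np.int64(110), np.int64(84))
295 (np.int64(574), np.int64(96), np.int64(87)) (np.int64(571), np.int64(104), np.int64(85)) (np.int64(565), np.int64(112), np.int64(81))
298 (np.int64(581), np.int64(98), np.int64(86)) (np.int64(578), np.int64(106), np.int64(86)) (np.int64(573), np.int64(114), np.int64(81))
301 (np.int64(588), np.int64(100), np.int64(87)) (np.int64(583), np.int64(108), np.int64(81)) (np.int64(579), np.int64(116), np.int64(79))
```

Both cameras agree that the true fingertips are about 38 mm behind the reported TCP, at z ≈ 0.117. Contact should therefore come at a reported z of about 0.048. I'll go down 20 mm and then feel for it.

Call:
drive_tool(
  rows=[
    {"dx":0,"dy":0,"dz":0.4,"yaw":0},
    {"dx":0,"dy":0,"dz":0.4,"yaw":0},
    {"dx":0,"dy":0,"dz":0,"yaw":0},
    {"dx":0,"dy":0,"dz":0,"yaw":0},
  ],
)

```text
time: 5.98
tcp_pos: [0.5657, 0.1027, 0.0574]
eef_rot: [-0.115, -3.137, 0.001]
contact_force: [-0.1, -0.4, 1.1]
finger_gap: -0.0001
grasp_force: 0.0
```

```bash
python3 - <<'E'
from h import *
p,d=r.read_camera('scene');C=cloud(d,'scene')
for v in range(283,305,2):print(v,*(tuple(np.round(1e3*C[v,u]).astype(int).tolist()) for u in(345,349,353)))
c=cv2.resize(p[240:330,300:400],None,fx=5,fy=5,interpolation=cv2.INTER_CUBIC);cv2.imwrite('pics/s3.png',c[:,:,::-1])
E
```

```text
283 (576, 95, 140) (569, 102, 133) (584, 113, 163)
285 (580, 96, 140) (577, 104, 138) (580, 113, 149)
287 (579, 96, 129) (577, 104, 130) (580, 113, 141)
289 (577, 96, 119) (578, 105, 125) (573, 112, 121)
291 (577, 96, 109) (579, 105, 117) (575, 113, 115)
293 (578, 97, 103) (578, 105, 108) (575, 113, 106)
295 (572, 96, 84) (577, 106, 98) (566, 112, 81)
297 (578, 97, 86) (576, 106, 87) (570, 113, 81)
299 (583, 99, 86) (580, 107, 85) (574, 115, 79)
301 (587, 100, 84) (583, 108, 83) (579, 116, 79)
303 (593, 102, 87) (588, 109, 83) (582, 117, 77)
```

View pics/s3.png

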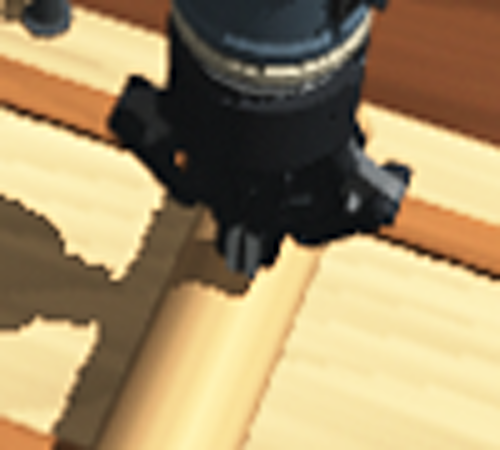

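The tips at (243,270) now nearly meet their shadow, leaving a gap of about 10 mm.

Call:
drive_tool(
  rows=[
    {"dx":0,"dy":0,"dz":0.12,"yaw":0},
    {"dx":0,"dy":0,"dz":0.12,"yaw":0},
    {"dx":0,"dy":0,"dz":0,"yaw":0},
  ],
)

```text
time: 6.28
tcp_pos: [0.5663, 0.1029, 0.0522]
eef_rot: [-0.115, -3.139, 0.0]
contact_force: [-0.3, -0.6, 0.6]
finger_gap: 0.0001
grasp_force: 0.0
```

Call:
drive_tool(
  rows=[
    {"dx":0,"dy":0,"dz":0.04,"yaw":0},
    {"dx":0,"dy":0,"dz":0,"yaw":0},
  ],
)

```text
time: 6.45
tcp_pos: [0.5667, 0.1029, 0.0516]
eef_rot: [-0.115, -3.139, -0.0]
contact_force: [-0.4, 0.4, -0.4]
finger_gap: -0.0001
grasp_force: 0.0
```

Call:
drive_tool(
  rows=[
    {"dx":0,"dy":0,"dz":0.03,"yaw":0},
    {"dx":0,"dy":0,"dz":0,"yaw":0},
  ],
)

```text
time: 6.62
tcp_pos: [0.5667, 0.1029, 0.051]
eef_rot: [0.115, 3.139, 0.0]
contact_force: [0.1, -0.3, -0.3]
finger_gap: -0.0003
grasp_force: 0.0
```

Call:
drive_tool(
  rows=[
    {"dx":0,"dy":0,"dz":0.03,"yaw":0},
    {"dx":0,"dy":0,"dz":0,"yaw":0},
  ],
)

```text
time: 6.78
tcp_pos: [0.5666, 0.1029, 0.0501]
eef_rot: [-0.115, -3.139, -0.0]
contact_force: [0.2, -0.8, 0.1]
finger_gap: 0.0
grasp_force: 0.0
```

Call:
drive_tool(
  rows=[
    {"dx":0,"dy":0,"dz":0.03,"yaw":0},
    {"dx":0,"dy":0,"dz":0,"yaw":0},
  ],
)

```text
time: 6.95
tcp_pos: [0.5668, 0.1029, 0.0495]
eef_rot: [0.115, 3.139, 0.0]
contact_force: [0.2, -0.4, 0.7]
finger_gap: 0.0001
grasp_force: 0.1
```

Call:
drive_tool(
  rows=[
    {"dx":0,"dy":0,"dz":0.03,"yaw":0},
    {"dx":0,"dy":0,"dz":0,"yaw":0},
  ],
)

```text
time: 7.12
tcp_pos: [0.5668, 0.1032, 0.0494]
eef_rot: [0.115, 3.139, 0.001]
contact_force: [-0.3, 0.8, 5.3]
finger_gap: -0.0
grasp_force: 2.5
```

Call:
drive_tool(
  rows=[
    {"dx":0,"dy":0,"dz":0.02,"yaw":0},
    {"dx":0,"dy":0,"dz":0,"yaw":0},
  ],
)

```text
time: 7.28
tcp_pos: [0.5669, 0.1033, 0.0493]
eef_rot: [0.115, 3.139, 0.001]
contact_force: [-2.8, -0.2, 8.4]
finger_gap: 0.0001
grasp_force: 3.9
```

Contact is made at 8 N. First stroke: 40 mm of fingertip.

Call:
drive_tool(
  rows=[
    {"dx":0,"dy":-0.1,"dz":0,"yaw":0},
    {"dx":0,"dy":-0.2,"dz":0,"yaw":0},
    {"dx":0,"dy":-0.3,"dz":0,"yaw":0},
    {"dx":0,"dy":-0.3,"dz":0,"yaw":0},
    {"dx":0,"dy":-0.3,"dz":0,"yaw":0},
    {"dx":0,"dy":-0.2,"dz":0,"yaw":0},
    {"dx":0,"dy":-0.1,"dz":0,"yaw":0},
    {"dx":0,"dy":0,"dz":0,"yaw":0},
  ],
)

```text
time: 7.95
tcp_pos: [0.5639, 0.0647, 0.0484]
eef_rot: [-0.117, -3.139, 0.0]
contact_force: [-1.1, -0.8, 5.4]
finger_gap: 0.0
grasp_force: 2.6
```

```bash
cat > look.py <<'E'
from h import *
p,d=r.read_camera('top');np.savez('top_l.npz',p=p,d=d);C=cloud(d)
s=r.get_state();print('t',s['time'],'tcp',np.round(s['tcp_pos'],4),'F',np.round(s['contact_force'],1))
# local strip between hand and both ends: crown y in x slices, using far part visible to camera
for x0,x1 in((.455,.485),(.485,.515),(.515,.545),(.56,.59),(.59,.62),(.62,.65),(.65,.675)):
    m=(C[...,0]>x0)&(C[...,0]<x1)&(C[...,1]>-.16)&(C[...,1]<.16)&(C[...,2]>.055)&(C[...,2]<.093)&(p.max(2)>90)
    P=C[m]
    if len(P)>60: print(x0,len(P),'ymin %.4f ymax %.4f mid %.4f'%(*np.percentile(P[:,1],[1,99]),P[:,1].min()/2+P[:,1].max()/2))
E
python3 look.py
```

```text
t 8.0 tcp [0.564  0.0653 0.0484] F [-1.  -0.4  5.8]
```

```bash
cat > look.py <<'E'
from h import *
from scipy.optimize import least_squares
s=r.get_state();print('t',s['time'],'tcp',np.round(s['tcp_pos'],4),'F',np.round(s['contact_force'],1))
def fit(n,yg=None):
    p,d=r.read_camera(n);np.savez(n+'_l.npz',p=p,d=d);C=cloud(d,n)
    m=(C[...,0]>.45)&(C[...,0]<.69)&(C[...,1]>-.13)&(C[...,1]<.16)&(C[...,2]>.045)&(C[...,2]<.092)&(p[...,0]>p[...,2]*1.15)&(p[...,0]>60)
    P=C[m]
    if len(P)<100: print(n,'few',len(P));return
    g=np.median(P[:,1])
    def f(t):
        q=(P[:,1]-t[0]-t[1]*(P[:,0]-.56))/np.hypot(1,t[1]);return np.hypot(q,P[:,2]-t[2])-.03
    t=least_squares(f,[g,-.074,.056],loss='soft_l1',f_scale=.001).x
    k=abs(f(t))<.004;Q=P[k]
    print(n,len(P),k.sum(),'y@x.56 %.4f slope %.4f zc %.4f x %.3f..%.3f'%(*t,*np.percentile(Q[:,0],[.3,99.7])))
if __name__=='__main__':
    fit('scene');fit('top')
E
python3 look.py
```

```text
t 8.0 tcp [0.564  0.0653 0.0484] F [-1.  -0.4  5.8]
scene 1782 1641 y@x.56 0.0785 slope -0.0788 zc 0.0561 x 0.460..0.679
top few 9
```

The stroke worked: the roller moved 19 mm for 38 mm of tip, without slip and still square (slope −0.079). Next I lift, go back and stroke 56 mm.

Call:
drive_tool(
  rows=[
    {"dx":0,"dy":0,"dz":-0.3,"yaw":0},
    {"dx":0,"dy":0,"dz":0,"yaw":0},
    {"dx":0,"dy":0.53,"dz":0,"yaw":0},
    {"dx":0,"dy":0.53,"dz":0,"yaw":0},
    {"dx":0,"dy":0,"dz":0.15,"yaw":0},
    {"dx":0,"dy":0,"dz":0.1,"yaw":0},
    {"dx":0,"dy":0,"dz":0.05,"yaw":0},
    {"dx":0,"dy":0,"dz":0,"yaw":0},
  ],
)

```text
time: 8.77
tcp_pos: [0.5654, 0.0923, 0.0482]
eef_rot: [-0.115, -3.138, -0.0]
contact_force: [-3.1, 0.6, 3.9]
finger_gap: 0.0001
grasp_force: 1.9
```

Call:
drive_tool(
  rows=[
    {"dx":0,"dy":0,"dz":0,"yaw":0},
  ],
)

```text
time: 8.85
tcp_pos: [0.5654, 0.0919, 0.0482]
eef_rot: [-0.116, -3.138, -0.0]
contact_force: [-2.5, 0.1, 3.9]
finger_gap: -0.0001
grasp_force: 2.1
```

Call:
drive_tool(
  rows=[
    {"dx":0,"dy":-0.12,"dz":0.02,"yaw":0},
    {"dx":0,"dy":-0.32,"dz":0,"yaw":0},
    {"dx":0,"dy":-0.4,"dz":0,"yaw":0},
    {"dx":0,"dy":-0.4,"dz":0,"yaw":0},
    {"dx":0,"dy":-0.4,"dz":0,"yaw":0},
    {"dx":0,"dy":-0.35,"dz":0,"yaw":0},
    {"dx":0,"dy":-0.2,"dz":0,"yaw":0},
    {"dx":0,"dy":-0.05,"dz":0,"yaw":0},
  ],
)

```text
time: 9.52
tcp_pos: [0.561, 0.0336, 0.0479]
eef_rot: [-0.12, -3.138, 0.002]
contact_force: [-2.8, -0.6, 7.4]
finger_gap: 0.0
grasp_force: 3.3
```

```bash
python3 look.py
```

```text
t 9.5167 tcp [0.561  0.0336 0.0479] F [-2.8 -0.6  7.4]
scene 1855 1716 y@x.56 0.0483 slope -0.0788 zc 0.0561 x 0.457..0.677
top few 6
```

Call:
drive_tool(
  rows=[
    {"dx":0,"dy":0,"dz":-0.3,"yaw":0},
    {"dx":0,"dy":0,"dz":0,"yaw":0},
    {"dx":0,"dy":0.55,"dz":0,"yaw":0},
    {"dx":0,"dy":0.55,"dz":0,"yaw":0},
    {"dx":0,"dy":0,"dz":0.15,"yaw":0},
    {"dx":0,"dy":0,"dz":0.1,"yaw":0},
    {"dx":0,"dy":0,"dz":0.05,"yaw":0},
    {"dx":0,"dy":0,"dz":0,"yaw":0},
  ],
)

```text
time: 10.28
tcp_pos: [0.5634, 0.064, 0.0477]
eef_rot: [-0.115, -3.138, -0.001]
contact_force: [-2.3, 0.9, 4.3]
finger_gap: 0.0003
grasp_force: 2.2
```

Call:
drive_tool(
  rows=[
    {"dx":0,"dy":-0.12,"dz":0,"yaw":0},
    {"dx":0,"dy":-0.32,"dz":0,"yaw":0},
    {"dx":0,"dy":-0.4,"dz":0,"yaw":0},
    {"dx":0,"dy":-0.4,"dz":0,"yaw":0},
    {"dx":0,"dy":-0.4,"dz":0,"yaw":0},
    {"dx":0,"dy":-0.35,"dz":0,"yaw":0},
    {"dx":0,"dy":-0.2,"dz":0,"yaw":0},
    {"dx":0,"dy":-0.05,"dz":0,"yaw":0},
  ],
)

```text
time: 10.95
tcp_pos: [0.5589, 0.0052, 0.0482]
eef_rot: [-0.12, -3.138, 0.002]
contact_force: [-2.2, -0.3, 7.7]
finger_gap: 0.0001
grasp_force: 3.8
```

```bash
python3 look.py
```

```text
t 10.95 tcp [0.5589 0.0052 0.0482] F [-2.2 -0.3  7.7]
scene 1883 1748 y@x.56 0.0185 slope -0.0791 zc 0.0559 x 0.455..0.674
top few 6
```

Call:
drive_tool(
  rows=[
    {"dx":0,"dy":0,"dz":-0.3,"yaw":0},
    {"dx":0,"dy":0,"dz":0,"yaw":0},
    {"dx":0,"dy":0.55,"dz":0,"yaw":0},
    {"dx":0,"dy":0.55,"dz":0,"yaw":0},
    {"dx":0,"dy":0,"dz":0.15,"yaw":0},
    {"dx":0,"dy":0,"dz":0.1,"yaw":0},
    {"dx":0,"dy":0,"dz":0.05,"yaw":0},
    {"dx":0,"dy":0,"dz":0,"yaw":0},
  ],
)

```text
time: 11.72
tcp_pos: [0.5615, 0.0345, 0.0478]
eef_rot: [-0.117, -3.139, -0.0]
contact_force: [-1.4, 1.5, 4.5]
finger_gap: -0.0001
grasp_force: 1.9
```

Call:
drive_tool(
  rows=[
    {"dx":0,"dy":-0.12,"dz":0,"yaw":0},
    {"dx":0,"dy":-0.32,"dz":0,"yaw":0},
    {"dx":0,"dy":-0.4,"dz":0,"yaw":0},
    {"dx":0,"dy":-0.4,"dz":0,"yaw":0},
    {"dx":0,"dy":-0.4,"dz":0,"yaw":0},
    {"dx":0,"dy":-0.35,"dz":0,"yaw":0},
    {"dx":0,"dy":-0.2,"dz":0,"yaw":0},
    {"dx":0,"dy":-0.05,"dz":0,"yaw":0},
  ],
)

```text
time: 12.38
tcp_pos: [0.557, -0.0241, 0.0483]
eef_rot: [-0.121, -3.139, 0.002]
contact_force: [-2.3, -0.9, 6.3]
finger_gap: -0.0001
grasp_force: 3.5
```

```bash
cat >> look.py <<'E'
    D=np.load('scene_l.npz');p,d=D['p'],D['d'];C=cloud(d,'scene')
    m=(p.max(2)<100)&(C[...,2]>.022)&(C[...,2]<.06)&(abs(C[...,1]+.053)<.03)&((abs(C[...,0]-.69)<.03)|(abs(C[...,0]-.42)<.03))
    for x in(.69,.42):
        Q=C[m&(abs(C[...,0]-x)<.03)]
        if len(Q): print('peg',len(Q),np.round(np.median(Q,0),4),np.round(Q.min(0),4),np.round(Q.max(0),4))
E
python3 look.py
```

```text
t 12.3833 tcp [ 0.557  -0.0241  0.0483] F [-2.3 -0.9  6.3]
scene 1935 1800 y@x.56 -0.0112 slope -0.0781 zc 0.0560 x 0.453..0.672
top few 0
peg 139 [ 0.6892 -0.0559  0.0396] [ 0.66   -0.0808  0.022 ] [ 0.7022 -0.023   0.0595]
peg 5 [ 0.4226 -0.0361  0.0508] [ 0.4169 -0.0379  0.0421] [ 0.4235 -0.0357  0.0523]
```

The roller is still square, with y = −0.011 at x = 0.56. The target there is about −0.055. One more full stroke, then a short one.

Call:
drive_tool(
  rows=[
    {"dx":0,"dy":0,"dz":-0.3,"yaw":0},
    {"dx":0,"dy":0,"dz":0,"yaw":0},
    {"dx":0,"dy":0.55,"dz":0,"yaw":0},
    {"dx":0,"dy":0.55,"dz":0,"yaw":0},
    {"dx":0,"dy":0,"dz":0.15,"yaw":0},
    {"dx":0,"dy":0,"dz":0.1,"yaw":0},
    {"dx":0,"dy":0,"dz":0.05,"yaw":0},
    {"dx":0,"dy":0,"dz":0,"yaw":0},
  ],
)

```text
time: 13.15
tcp_pos: [0.5593, 0.0058, 0.0476]
eef_rot: [-0.117, -3.139, 0.0]
contact_force: [-0.9, 1.1, 2.8]
finger_gap: -0.0002
grasp_force: 1.4
```

Call:
drive_tool(
  rows=[
    {"dx":0,"dy":-0.12,"dz":0,"yaw":0},
    {"dx":0,"dy":-0.32,"dz":0,"yaw":0},
    {"dx":0,"dy":-0.4,"dz":0,"yaw":0},
    {"dx":0,"dy":-0.4,"dz":0,"yaw":0},
    {"dx":0,"dy":-0.4,"dz":0,"yaw":0},
    {"dx":0,"dy":-0.35,"dz":0,"yaw":0},
    {"dx":0,"dy":-0.2,"dz":0,"yaw":0},
    {"dx":0,"dy":-0.05,"dz":0,"yaw":0},
  ],
)

```text
time: 13.82
tcp_pos: [0.5549, -0.0525, 0.0484]
eef_rot: [-0.121, -3.139, 0.002]
contact_force: [-2.5, -0.7, 7.7]
finger_gap: -0.0001
grasp_force: 3.9
```

```bash
python3 look.py
```

```text
t 13.8167 tcp [ 0.5549 -0.0525  0.0484] F [-2.5 -0.7  7.7]
scene 1956 1816 y@x.56 -0.0404 slope -0.0784 zc 0.0561 x 0.451..0.670
top few 0
peg 197 [ 0.6695 -0.0575  0.0421] [ 0.6647 -0.0773  0.0221] [ 0.7026 -0.0234  0.06  ]
peg 6 [ 0.4171 -0.0444  0.0507] [ 0.4142 -0.0474  0.0489] [ 0.4199 -0.0371  0.0535]
```

Call:
drive_tool(
  rows=[
    {"dx":0,"dy":0,"dz":-0.3,"yaw":0},
    {"dx":0,"dy":0,"dz":0,"yaw":0},
    {"dx":0,"dy":0.38,"dz":0,"yaw":0},
    {"dx":0,"dy":0.38,"dz":0,"yaw":0},
    {"dx":0,"dy":0,"dz":0.15,"yaw":0},
    {"dx":0,"dy":0,"dz":0.1,"yaw":0},
    {"dx":0,"dy":0,"dz":0.05,"yaw":0},
    {"dx":0,"dy":0,"dz":0,"yaw":0},
  ],
)

```text
time: 14.58
tcp_pos: [0.5569, -0.0293, 0.0487]
eef_rot: [-0.114, -3.139, -0.002]
contact_force: [-4.1, 2.0, 12.1]
finger_gap: -0.0001
grasp_force: 6.0
```

Call:
drive_tool(
  rows=[
    {"dx":0,"dy":-0.1,"dz":0,"yaw":0},
    {"dx":0,"dy":-0.2,"dz":0,"yaw":0},
    {"dx":0,"dy":-0.2,"dz":0,"yaw":0},
    {"dx":0,"dy":-0.2,"dz":0,"yaw":0},
    {"dx":0,"dy":-0.2,"dz":0,"yaw":0},
    {"dx":0,"dy":-0.1,"dz":0,"yaw":0},
    {"dx":0,"dy":-0.04,"dz":0,"yaw":0},
    {"dx":0,"dy":0,"dz":0,"yaw":0},
  ],
)

```text
time: 15.25
tcp_pos: [0.5548, -0.0568, 0.0492]
eef_rot: [-0.116, -3.139, -0.0]
contact_force: [-5.1, 0.4, 14.5]
finger_gap: -0.0001
grasp_force: 7.6
```

Call:
drive_tool(
  rows=[
    {"dx":0,"dy":0,"dz":-0.3,"yaw":0},
    {"dx":0,"dy":0,"dz":-0.8,"yaw":0},
    {"dx":0,"dy":0.6,"dz":-0.8,"yaw":0},
    {"dx":0,"dy":1,"dz":0,"yaw":0},
    {"dx":0,"dy":1,"dz":0,"yaw":0},
    {"dx":0,"dy":1,"dz":0,"yaw":0},
    {"dx":0,"dy":1,"dz":0,"yaw":0},
    {"dx":0,"dy":1,"dz":0,"yaw":0},
  ],
)

```text
time: 15.92
tcp_pos: [0.565, 0.0845, 0.0948]
eef_rot: [-0.115, -3.139, 0.0]
contact_force: [0.9, -0.6, 0.5]
finger_gap: -0.0002
grasp_force: 0.0
```

Call:
drive_tool(
  rows=[
    {"dx":0,"dy":1,"dz":0,"yaw":0},
    {"dx":0,"dy":1,"dz":0,"yaw":0},
    {"dx":0,"dy":0,"dz":0,"yaw":0},
  ],
)

```text
time: 16.17
tcp_pos: [0.5685, 0.1405, 0.0946]
eef_rot: [-0.102, -3.14, -0.005]
contact_force: [0.2, 1.1, 0.9]
finger_gap: 0.0001
grasp_force: 0.0
```

```bash
python3 look.py; python3 - <<'E'
import numpy as np,cv2
p=np.load('top_l.npz')['p'];cv2.imwrite('pics/t2.png',cv2.resize(p[90:270,190:420],None,fx=3,fy=3,interpolation=cv2.INTER_CUBIC)[:,:,::-1])
E
```

```text
t 16.1667 tcp [0.5685 0.1405 0.0946] F [0.2 1.1 0.9]
scene 2350 2215 y@x.56 -0.0539 slope -0.0797 zc 0.0560 x 0.452..0.668
top 2340 2314 y@x.56 -0.0538 slope -0.0781 zc 0.0562 x 0.451..0.665
peg 181 [ 0.6689 -0.0605  0.0425] [ 0.662  -0.0829  0.022 ] [ 0.7023 -0.032   0.0597]
peg 11 [ 0.4205 -0.0437  0.0507] [ 0.414  -0.0498  0.0455] [ 0.4227 -0.036   0.055 ]
```

View pics/t2.png

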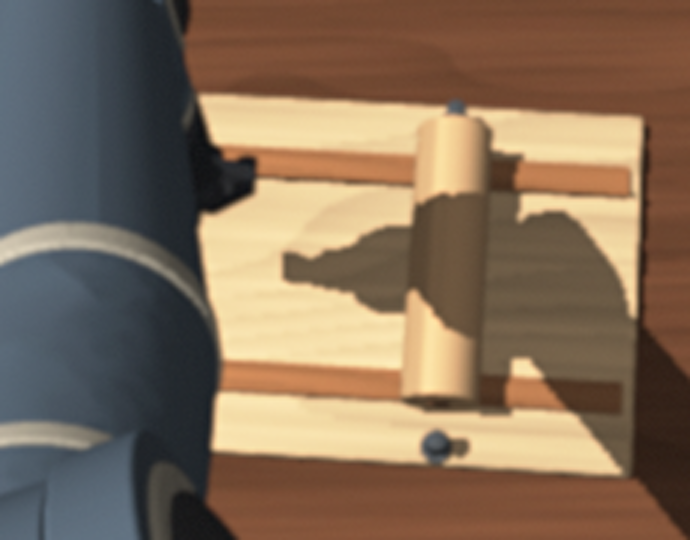

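The crop shows the roller axis from (455,127) to (440,402). Extended, it passes through the pegs at (456,105) and (436,445) to within about 1 mm. Both cameras give y = −0.0539 and a slope of −0.078 to −0.080. The peg line is at about −0.0545 with a slope of −0.075 to −0.078. I'll raise the hand, check once more and hand in.

Call:
drive_tool(
  rows=[
    {"dx":0,"dy":0,"dz":-0.8,"yaw":0},
    {"dx":0,"dy":0,"dz":-0.8,"yaw":0},
    {"dx":0,"dy":0,"dz":-0.8,"yaw":0},
    {"dx":0,"dy":0,"dz":-0.8,"yaw":0},
    {"dx":0,"dy":0,"dz":0,"yaw":0},
    {"dx":0,"dy":0,"dz":0,"yaw":0},
    {"dx":0,"dy":0,"dz":0,"yaw":0},
    {"dx":0,"dy":0,"dz":0,"yaw":0},
  ],
)

```text
time: 16.93
tcp_pos: [0.5679, 0.1324, 0.1737]
eef_rot: [-0.117, -3.137, 0.002]
contact_force: [1.3, -0.0, 1.0]
finger_gap: -0.0003
grasp_force: 0.0
```

```bash
python3 look.py | head -3; python3 -c "
from bench import r
print(r.hand_in())"
```

```text
t 16.9333 tcp [0.5679 0.1324 0.1737] F [ 1.3 -0.   1. ]
scene 2353 2230 y@x.56 -0.0540 slope -0.0806 zc 0.0561 x 0.451..0.668
top 2337 2303 y@x.56 -0.0538 slope -0.0775 zc 0.0561 x 0.450..0.666
the job is handed in; nothing more can be done
None
```

The roller is parked between the two pegs, square and within about 1 mm of their line as measured by camera; the hand is clear, and the job was handed in at about 17 s (no verdict returned).

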